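# Lean the slate and draw out the centring gauge

### The arm

A 6-joint arm with a two-finger parallel gripper is mounted at the origin on the work surface. World frame = base frame: x ahead of the robot, y to its left, z up, the work surface at z = 0. Lengths are in m, angles in rad, forces in N, time in s.
With the tool pointing down it reaches from about 0.35 to 0.775 m from the base axis. Payload 5.5 kg.
Tool frame: the origin (TCP) lies between the finger pads; the fingertips stand 19 mm ahead of it and the grasp point (between the pads) is the TCP; z points along the fingers, y is the line along which they close (so a half turn about z gives the same grasp; the last joint's range is limited). The gripper opens to 85 mm and grips with 20 to 120 N. Pads are 22 mm wide; open, the fingers measure 114 mm over their backs; the gripper's body (76 mm by 85 mm) begins 54 mm behind the grasp point. The pads swing forward as they close: fully open they stand 13 mm farther back than shut.
Start: joints at [1.086, 0.313, 0.046, 1.304, 0, 1.431], TCP at [0.194, 0.541, 0.25] pointing down, gripper open.
Joint ranges: [-2.76, 2.76], [-0.86, 1.69], [-1.03, 1.26], [-2.2, 2.34], [-1.47, 1.5], [-3.14, 3.14]. Speed limits (rad/s): [2.57, 2.57, 3.14, 3.14, 3.14, 3.14].

### API

Orientations are given as a unit quaternion [w, x, y, z].
In Python, from workcell import env gives the robot as it stands.
- The arm moves only by the tool carry_out, never from a script. Its argument "increments" is a list that holds one entry, the list of rows, each a list of 6 numbers: the shift along the tool's x, y, z each as a share of 50 cm, from -1 to 1, then the turn, a rotation vector about the tool's x, y, z each as a share of 2 pi rad, from -1 to 1. In form: [[[x, y, z, ax, ay, az], ...]]. A call has 1 to 5 rows; each row is the pose to reach, as a shift and turn from the pose commanded when the call began, along the tool's axes at that moment, turning the shorter way round; what a row does not reach only later rows make up. A row lasts 1/8 s, in which the tool goes at most 62.5 mm and 10.7 degrees, less where a joint would pass 70% of its speed; a pose out of reach is approached as far as the arm can. A call with a number of a shift or a turn outside -1 to 1 is refused whole. A call with a gripper value outside its range is refused whole. "jaw" is the closure, from 0 (fully open) to 1 (shut), set as the call begins (left out, the last holds). The fingers move at their own pace and stop on an object; "squeeze" is the grip in N (left out, the last holds). Time passes only in rows, so rows that repeat a pose let the fingers close. It gives the time, the measured TCP pose, the force, the opening and the grip force at its end, in the units of the state.
- env.get_state(): the state, without advancing time (a new reading comes with each control period).
- env.read_camera(name): name is "scene" or "top" or "wrist"; returns a dict with "frame" (420x560x3 uint8, blue, green, red), "z_map" (420x560 float32, m along the optical axis (not along the pixel's ray), 0 where there is no reading), "intrinsics" (3x3 intrinsics, pixels), "R" (3x3) and "t" (3): a world point X has camera coordinates R X + t; the wrist camera has in their place "T_tool_cam" (4x4, takes a point from camera to tool coordinates, whose origin is the TCP and whose axes are the flange's). Camera axes: x right, y down, z forward; pixel columns grow to the right and rows downward; lengths in m; the calibration is good to about 2 mm. A picture is of the moment at which its call begins: read the wrist's pose just before it.
- env.hand_in(): hands the job in; it is judged then, once.
Trained networks look in the newest picture that a camera, given by its name, has taken for a name from the list of things; names that differ only in an ending like _2 or _b are one class to them, and where a whole thing is asked for, a point or a joint stands for the part that bears it (a point fixed in the world has none). Each returns a list of dicts, best first, with "score" (0 to 1); they miss things now and then, are a little off and sometimes report something else, mostly with a low value. They report only what shows in the picture. A call takes as long as a camera call. They do not tell look-alikes from the thing itself.
- env.find_in(camera, name): "position" ([x, y, z] in m, in world coordinates, good to about 4 mm: the middle of the surface that is visible of it).
The state is a dict: "clock": time; "joint_pos": joint angles; "qvel": joint speeds; "tau": joint torques, N m; "tcp_pos": TCP position; "orientation": TCP orientation; "wrist_force": force on the tool from outside, world axes, zero at the start; "ft_torque": the same for the moment, N m; "finger_gap": finger opening in m; "grip_force": force on a finger pad.
Only numpy, scipy, OpenCV 4.12 (cv2) and the standard library are available. Lean on these libraries where they do the work, as an engineer would, in place of code of your own. Each camera call takes 0.05 s, during which the arm holds its last target. There are 200 camera calls.

### The job

Take the largest slate slab out of the rack and lean it on the marking-out easel: foot on the ledge, in the middle, back flat against the board, and let go of it. Then squeeze the lock button on the gauge arm's grip and draw the arm out across the slab to the 100 mm line of its scale (the second of the long lines after zero, level with the sleeve's mouth), and finish while still holding it there, because the arm springs home if let go. Leave the other slabs, the mallet and the chisel where they are.

Things in the scene. Friction and masses are not known exactly. Their poses are not given: they have to be found in the camera images.
- slab: largest grey slate slab, 160 mm wide, 170 mm tall, 10 mm thick, 0.6 to 0.9 kg, plain, standing upright on a 160 mm edge in one of the rack's three slots. Origin: centre of its bottom face; x along the thickness, y along the width, z up along the height. Either face may show on the easel
- rack: fixed plank rack, 240 x 150 x 15 mm, origin under its centre. Three slots at x = -75, 0, +75 mm, each 16 mm wide along x between dowels 10 mm thick at y = -45 and +45 mm, whose tops are 75 mm above the bench. Slabs stand on the plank, square to its x; which stands in which slot varies
- offcut_a: smaller slate slab, 110 mm wide, 120 mm tall, 12 mm thick, upright in another slot of the rack; stays there. Origin: centre of its bottom, z up
- offcut_b: smaller slate slab, 130 mm wide, 95 mm tall, 12 mm thick, upright in another slot of the rack; stays there. Origin: centre of its bottom, z up
- mallet: round wooden carver's mallet standing on its head, 80 mm across, 220 mm tall with its handle up; stays put. Origin: centre of its underside
- chisel: steel stone chisel lying on the bench, 185 mm long, 12 mm high; stays put. Origin: on the bench under the middle of its shank, x along it
- easel: marking-out easel fixed to the bench: baseboard 220 x 430 x 18 mm with a leaning board and ledge, and on its left (+y) the gauge. Origin on the bench under the corner of ledge and board, z up, x to the easel's back, y to its left. The gauge's square sleeve (28 x 22 mm, top 103 mm high) lies along y = 150 to 302 mm at x = -60 mm
- rest: the easel's board with ledge, leaning back 0.3 rad. Origin: middle of the corner of ledge and board, 45 mm above the bench; z up the board, y to its left, x square into the board. Board face: x = 0, z = 0 to 110 mm, 180 mm wide, 12 mm thick. Ledge: z = 0, x = -35 to 0 mm, 200 mm wide, with an 8 mm high front lip. A seated slab's origin is at (-5, 0, 0) mm, its z along this z
- grip (a point): middle of the gauge arm's grip, 123 mm above the bench, where to take it from above, fingers closing along the easel's x, one on the lock button in front, one on the block's back. The block is black, 26 mm (easel x) by 34 mm (along the arm), top 142 mm above the bench; bar and catch tongue run below 98 mm, keep the fingertips above. The seated slab is 55 mm behind. Moves with the arm
- sleeve_mouth (a point): centre of the sleeve's mouth (92 mm above the bench), the index at which the scale is read; fixed to the easel
- pointer_tip (a point): tip of the arm's steel pointer, which reaches back from the grip to about 10 mm short of a seated slab's face; at 100 mm it stands before the middle of the ledge. Moves with the arm
- gauge (a joint): how far the telescoping bar is drawn out, m: 0 home (start, held by the catch) to 0.13; it moves along the easel's -y, across the front of the slab. The bar (18 x 12 mm) has a line every 10 mm, long ones right across at 0, 50 and 100; the line level with the sleeve's mouth is this value. A spring draws it home with about 4 to 5.5 N
- lock (a joint): how far the lock button is squeezed in, m: 0 out to 0.006 fully in, along the easel's +x, against a spring of 3 to 6 N. From 4 mm on the catch is clear and the arm can leave home; with less it stays caught. Away from home the catch plays no part
- button (a point): centre of the lock button's outer face as it stands before being squeezed: a steel plate 26 mm wide (along the arm) and 36 mm tall, 10 mm proud of the grip's front (easel -x) face. Grip and button measure 36 mm together, 30 mm with the button fully in
There are look-alikes about, which are no part of the job. What is shaped like the slab but green is not meant.

How it is judged:
By the outcome, as a careful person would: the job done as asked, in the order asked, and still so for the second after the job is handed in, while the arm keeps its last pose, push and grip.
It also fails if it takes over 51 s, if anything falls off the work surface, if the arm or the gripper's body presses on something with over 40 N, if the wrist force passes 120 N, or if a joint passes its speed limit or range.

## Working session

There is one attempt and no reset: what is moved stays moved. The work goes in short steps, Python scripts to look and compute and a tool call to move; the robot and the scene stay as the last step left them, time stands still between calls to the robot, and variables do not carry over. Pictures are saved under pics/ and viewed, at most 10 in all, crops included, and the job is handed in when it is done.

Besides the shell and the picture viewer there is one more tool, called after "Request:" in YAML: its name, and indented under it one key for each argument. carry_out: Moves the arm, as the interface text tells. Its arguments: {"type":"object","properties":{"increments":{"type":"array","items":{"type":"array","items":{"type":"array","items":{"type":"number","minimum":-1,"maximum":1}}}},"jaw":{"type":"number"},"squeeze":{"type":"number"}},"required":["increments"]}

```bash
ls; mkdir -p pics; python3 - <<'E'
from workcell import env
import cv2,numpy as np
for c in ["scene","top"]:
    r=env.read_camera(c); cv2.imwrite(f"pics/{c}0.png",r["frame"]); np.savez(f"{c}0.npz",**{k:v for k,v in r.items()})
    for n in ["slab","rack","offcut_a","offcut_b","mallet","chisel","easel","rest","grip","sleeve_mouth","pointer_tip","button"]:
        try: print(c,n,[(np.round(d["position"],3).tolist(),round(d["score"],2)) for d in env.find_in(c,n)][:4])
        except Exception as e: print(n,e)
print(env.get_state())
E
```

```text
pics
scene slab [([0.432, -0.267, 0.121], 0.89), ([0.489, -0.487, 0.118], 0.83), ([0.261, -0.237, 0.099], 0.8)]
scene rack [([0.529, -0.276, 0.014], 0.79)]
scene offcut_a [([0.504, -0.29, 0.096], 0.96), ([0.58, -0.302, 0.082], 0.8)]
scene offcut_b [([0.504, -0.29, 0.096], 0.96), ([0.58, -0.302, 0.082], 0.8)]
scene mallet [([0.78, -0.079, 0.09], 0.6)]
scene chisel [([0.538, -0.122, 0.012], 0.87)]
scene easel [([0.531, 0.226, 0.02], 0.78)]
scene rest [([0.531, 0.111, 0.092], 0.68), ([0.453, 0.211, 0.108], 0.2)]
scene grip [([0.452, 0.208, 0.111], 0.65)]
scene sleeve_mouth [([0.536, 0.232, 0.016], 0.65)]
scene pointer_tip [([0.456, 0.212, 0.112], 0.64)]
scene button [([0.457, 0.208, 0.11], 0.79)]
top slab [([0.429, -0.278, 0.182], 0.67), ([0.254, -0.238, 0.144], 0.64), ([0.469, -0.511, 0.116], 0.58)]
top rack [([0.486, -0.297, 0.018], 0.8), ([0.753, -0.091, 0.091], 0.61), ([0.444, 0.202, 0.14], 0.56)]
top offcut_a [([0.503, -0.296, 0.134], 0.85), ([0.573, -0.315, 0.102], 0.63), ([0.756, -0.09, 0.093], 0.43)]
top offcut_b [([0.503, -0.296, 0.134], 0.85), ([0.573, -0.315, 0.102], 0.63), (
[... 454 characters left out ...]
'joint_pos': array([1.08638916e+00, 3.13199816e-01, 4.60918849e-02, 1.30361334e+00,
       3.34877632e-05, 1.43116209e+00]), 'qvel': array([ 1.10609491e-03,  1.97120328e-05, -1.46977798e-03,  4.98053366e-04,
       -7.55666915e-04, -1.34252486e-03]), 'tau': array([-8.92044591e-04, -4.80465889e+01,  2.98811978e+01,  4.29911443e-04,
       -2.57479051e-04,  1.52558090e-05]), 'tcp_pos': array([0.19437336, 0.5411834 , 0.25031996]), 'orientation': array([-4.41473303e-06,  1.71533928e-01,  9.85178212e-01,  4.08567828e-05]), 'wrist_force': array([-0.68769519, -0.26784587,  0.18076741]), 'ft_torque': array([-0.00926873, -0.0082577 , -0.00484993]), 'grip_force': 0.0, 'finger_gap': 0.0853764451764587}
```

View pics/scene0.png

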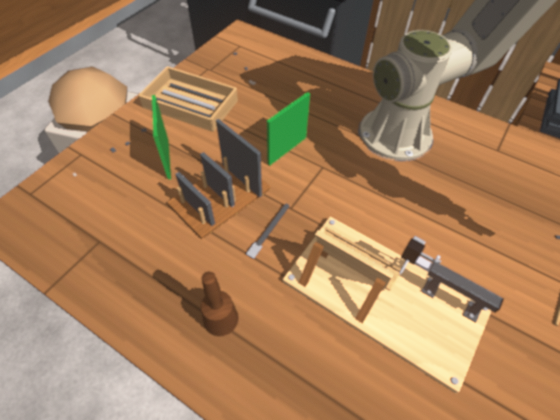

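View pics/top0.png

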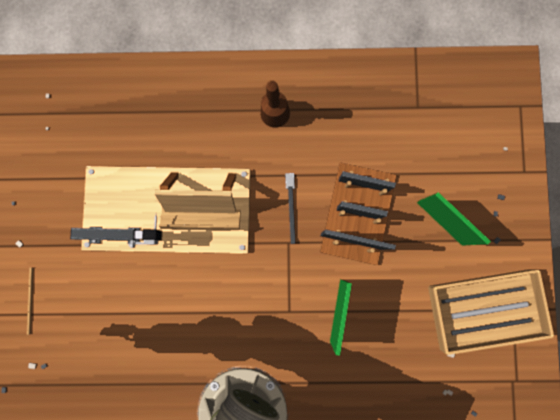

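The scene view shows the grey candidates in the rack: the tall slate at scene (240,158) / top (360,241), and offcuts at scene (217,180) and (196,197). The look-alikes are green slabs at scene (290,128) and (160,140), plus dark strips in the tray at (190,95). I choose the tall slate in the rack, in the slot nearest the robot. The easel is at top (165,210) and the gauge grip at top (147,237).

```bash
cat > h.py <<'E'
import numpy as np,cv2
from scipy.spatial.transform import Rotation as Ro
def cloud(r):
    z=np.asarray(r["z_map"],float);K=np.asarray(r["intrinsics"]);v,u=np.mgrid[:z.shape[0],:z.shape[1]]
    P=np.stack([(u-K[0,2])/K[0,0]*z,(v-K[1,2])/K[1,1]*z,z],-1)
    W=(P-np.asarray(r["t"]).ravel())@np.asarray(r["R"]); W[z==0]=np.nan
    return W
def q2R(q): return Ro.from_quat([q[1],q[2],q[3],q[0]]).as_matrix()
E
python3 - <<'E'
from h import *
np.set_printoptions(precision=4,suppress=True)
def rect(p): return cv2.minAreaRect(p.astype(np.float32)*1000)
for c in ["top","scene"]:
    r=dict(np.load(f"{c}0.npz"));W=cloud(r);F=r["frame"].astype(int)
    x,y,z=np.moveaxis(W,-1,0)
    grey=(F.max(-1)-F.min(-1)<40)
    # slab
    m=(abs(x-.43)<.05)&(abs(y+.275)<.11)&(z>.145)&(z<.25)
    p=W[m];print(c,"slab n",m.sum(),"zmax",np.nanpercentile(p[:,2],[50,95,99]))
    q=p[p[:,2]>np.percentile(p[:,2],97)-.012] ; print(" toprect",rect(q[:,:2]),"ext y",q[:,1].min(),q[:,1].max())
    # board front plane
    m=(abs(x-.51)<.08)&(abs(y-.1)<.085)&(z>.065)&(z<.15)
    p=W[m]; 
    best=None;rng=np.random.default_rng(0)
    for _ in range(400):
        a=p[rng.choice(len(p),3,False)];n=np.cross(a[1]-a[0],a[2]-a[0]);n/=np.linalg.norm(n)+1e-12
        if abs(n[0])<.6: continue
        i=abs((p-a[0])@n)<.003
        if best is None or i.sum()>best.sum():best=i
    b=p[best];cc=b.mean(0);n=np.linalg.svd(b-cc)[2][2];n*=np.sign(n[0]);print(" board",len(b),cc,n,"tilt",np.arcsin(-n[2]),"yaw",np.arctan2(n[1],n[0]),"y",b[:,1].min(),b[:,1].max(),"z",b[:,2].min(),b[:,2].max())
    # baseboard
    m=(abs(x-.51)<.2)&(abs(y-.18)<.3)&(z>.011)&(z<.026); mm=cv2.morphologyEx(m.astype(np.uint8),cv2.MORPH_OPEN,np.ones((3,3)))>0
    print(" base",rect(W[mm][:,:2]),np.median(W[mm][:,2]))
    # grip block/sleeve
    m=(abs(x-.45)<.05)&(abs(y-.21)<.06)&(z>.115)&(z<.16);p=W[m];print(" grip",m.sum(),p.mean(0),p.min(0),p.max(0))
    q=p[p[:,2]>.134]; print("  top",len(q), rect(q[:,:2]) if len(q)>3 else 0,np.median(q[:,2]))
    m=(abs(x-.46)<.06)&(y>.24)&(y<.45)&(z>.096)&(z<.112);p=W[m];print(" sleeve",m.sum(),rect(p[:,:2]),np.median(p[:,2]))
r=dict(np.load("top0.npz"));im=r["frame"]
a=cv2.resize(im[185:275,60:260],(800,360),interpolation=cv2.INTER_CUBIC)
b=cv2.resize(im[150:270,300:420],None,fx=2,fy=2)
r2=dict(np.load("scene0.npz"))["frame"]
c=cv2.resize(r2[110:230,160:280],None,fx=2,fy=2)
d=cv2.resize(r2[210:330,280:510][:, :],(320,240))
cv2.imwrite("pics/crop1.png",np.vstack([a,np.hstack([b,c,d])]))
E
```

```text
top slab n 393 zmax [0.1856 0.1893 0.1902]
 toprect ((428.3573913574219, -281.2020263671875), (159.2880401611328, 10.2010498046875), 76.4935073852539) ext y -0.35855623191626074 -0.20437093215628174
 board 1067 [0.5248 0.1005 0.1107] [ 0.9519 -0.0293 -0.305 ] tilt 0.3099352815077834 yaw -0.030771048984157657 y 0.015143722473799234 0.18492811502434767 z 0.06512738110944968 0.14996979399487909
 base ((517.7884521484375, 195.97630310058594), (432.4322509765625, 220.3524169921875), 88.23602294921875) 0.018532901853561618
 grip 247 [0.4428 0.1992 0.1388] [0.4257 0.1844 0.1151] [0.4591 0.2192 0.1478]
  top 214 ((442.1600036621094, 201.8375701904297), (34.778926849365234, 32.74018478393555), 89.6498031616211) 0.14129964457238936
 sleeve 797 ((450.24676513671875, 321.6295166015625), (166.62608337402344, 43.9139289855957), 80.81205749511719) 0.10335299130014022
scene slab n 640 zmax [0.1724 0.1848 0.186 ]
 toprect ((429.91961669921875, -279.6741638183594), (159.78805541992188, 12.551885604858398), 77.0792465209961) ext y -0.35814424263764044 -0.20150764509079727
 board 829 [0.5396 0.1016 0.1179] [ 0.9637 -0.0283 -0.2656] tilt 0.26883065427377656 yaw -0.029333268038339938 y 0.015213651044071314 0.18492435196511436 z 0.06509360341628109 0.1499503133663945
 base ((517.7203369140625, 196.28964233398438), (430.38018798828125, 222.75027465820312), 88.18132781982422) 0.016689349885480972
 grip 308 [0.4506 0.2031 0.1354] [0.4243 0.186  0.1153] [0.4628 0.2199 0.1434]
  top 227 ((443.2789001464844, 203.43096923828125), (33.92063522338867, 37.473697662353516), 87.6956787109375) 0.13968945552439505
 sleeve 1046 ((450.7786560058594, 323.28387451171875), (165.3378448486328, 47.211509704589844), 81.51057434082031) 0.1013195853902426
```

View pics/crop1.png

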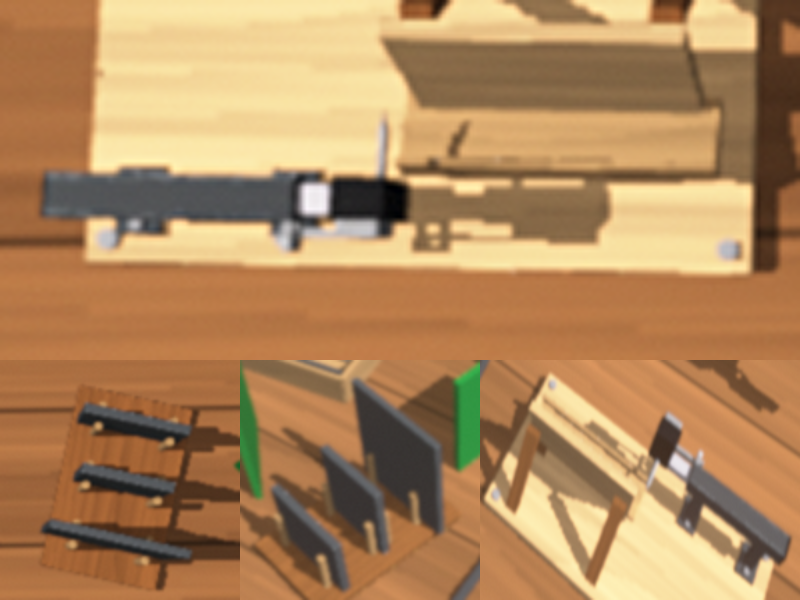

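The crop confirms the choice: the tall grey slab in the slot nearest the robot (crop bottom-left at (115,540)) overtops the two offcuts, and the green ones stand outside the rack. The gauge block is at crop (360,198), left of the ledge, with its pointer reaching back.

```bash
python3 - <<'E'
from h import *
np.set_printoptions(precision=4,suppress=True)
yaw=-.0305;ex=np.array([np.cos(yaw),np.sin(yaw),0]);ey=np.array([-np.sin(yaw),np.cos(yaw),0])
O=np.array([.5045,.1005,0])
for c in ["top","scene"]:
    r=dict(np.load(f"{c}0.npz"));W=cloud(r);D=W-O
    X=D@ex;Y=D@ey;Z=W[...,2]
    t=.3; d=X*np.cos(t)-(Z-.045)*np.sin(t); h=X*np.sin(t)+(Z-.045)*np.cos(t)
    for nm,m in [("front",(abs(d)<.003)&(h>.02)&(h<.12)&(abs(Y)<.15)),("back",(abs(d-.012)<.004)&(h>.02)&(h<.12)&(abs(Y)<.15)),("ledge",(abs(h)<.004)&(d>-.03)&(d<-.005)&(abs(Y)<.16)),("base",(abs(Z-.018)<.004)&(X>.08)&(X<.14)&(abs(Y)<.5))]:
        m=cv2.morphologyEx(m.astype(np.uint8),cv2.MORPH_OPEN,np.ones((2,2)))>0
        if m.sum()>30:
            lo=[];
            rows=np.where(m.sum(1)>3)[0]
            print(c,nm,m.sum(),"Y pct",np.percentile(Y[m],[0,.5,2,98,99.5,100]),"d",np.median(d[m]),"h",h[m].min(),np.median(h[m]),h[m].max())
    m=(Z>.097)&(Z<.110)&(Y>.16)&(Y<.36)&(abs(X+.06)<.04)
    m=cv2.morphologyEx(m.astype(np.uint8),cv2.MORPH_OPEN,np.ones((3,3)))>0
    print(c,"sleeve Y",np.percentile(Y[m],[0,1,99,100]),"X by Y",[np.median(X[m&(abs(Y-k)<.01)]) for k in (.18,.23,.28)])
    m=(Z>.133)&(Z<.16)&(abs(Y-.1)<.05)&(abs(X+.06)<.04)
    m&=True;print(" grip X",np.percentile(X[m],[0,2,98,100]),"Y",np.percentile(Y[m],[0,2,98,100]))
E
```

```text
top front 1179 Y pct [nan nan nan nan nan nan] d nan h nan nan nan
top back 42 Y pct [-0.0738 -0.0738 -0.0735  0.0579  0.0583  0.0584] d 0.006910108314054171 h 0.10621023621047361 0.11037949094592645 0.1149709601800513
top ledge 641 Y pct [nan nan nan nan nan nan] d nan h nan nan nan
top base 2129 Y pct [nan nan nan nan nan nan] d nan h nan nan nan
top sleeve Y [0.1604 0.1621 0.3002 0.3025] X by Y [np.float64(-0.060508241865443485), np.float64(-0.059312811029549536), np.float64(-0.06003530212649989)]
 grip X [-0.0819 -0.0817 -0.0491 -0.0486] Y [0.0821 0.0829 0.1162 0.1169]
scene back 866 Y pct [nan nan nan nan nan nan] d nan h nan nan nan
scene ledge 183 Y pct [-0.0926 -0.0913 -0.088   0.1032  0.1039  0.1041] d -0.02635733724908539 h -0.03950786555226889 -0.0012258528223210805 0.11124054749659532
scene base 3368 Y pct [nan nan nan nan nan nan] d nan h nan nan nan
scene sleeve Y [0.1606 0.1624 0.3013 0.3027] X by Y [np.float64(-0.05807927688950706), np.float64(-0.05814585830207726), np.float64(-0.058587462662331856)]
 grip X [-0.0831 -0.081  -0.0458 -0.0451] Y [0.084  0.0852 0.1169 0.1179]
```

```bash
cat >> h.py <<'E'
yaw=-.0305
EX=np.array([np.cos(yaw),np.sin(yaw),0]);EY=np.array([-np.sin(yaw),np.cos(yaw),0]);EZ=np.array([0,0,1.])
EO=np.array([.5045,.1005,0])
def frame(y,z):  # tool R from closing dir y and approach z
    y=y/np.linalg.norm(y);return np.stack([np.cross(y,z),y,z],1)
def easel(p): return EO+p[0]*EX+p[1]*EY+p[2]*EZ
t=.3;RX=EX*np.cos(t)-EZ*np.sin(t);RZ=EX*np.sin(t)+EZ*np.cos(t)
def rest(p): return EO+.045*EZ+p[0]*RX+p[1]*EY+p[2]*RZ
SR=frame(np.array([.972,-.233,0]),-EZ); GR=frame(EX,-EZ); PR=frame(RX,-RZ)
def inc(s,P,R):
    R0=q2R(s["orientation"]);d=R0.T@(np.asarray(P)-s["tcp_pos"]);w=Ro.from_matrix(R0.T@R).as_rotvec()
    return np.round(np.r_[d/.5,w/2/np.pi],4).tolist()
def show(*tg):
    from workcell import env
    s=env.get_state();print("t",s["clock"],"tcp",np.round(s["tcp_pos"],4),"rv",np.round(s["orientation"],4),"F",np.round(s["wrist_force"],1),"gap",round(s["finger_gap"],4),"grip",round(s["grip_force"],1),"j",np.round(s["joint_pos"],2))
    for P,R in tg: print(inc(s,P,R),"mm",np.round(1e3*np.linalg.norm(np.asarray(P)-s["tcp_pos"])))
    return s
E
python3 - <<'E'
from h import *
show(([.40,.25,.35],SR),([.429,-.28,.30],SR))
for c in ["top","scene"]:
    r=dict(np.load(f"{c}0.npz"));W=cloud(r);D=W-EO-.045*EZ
    d=D@RX;h=D@RZ;Y=D@EY
    for nm,m in [("board",(abs(d)<.003)),("back",abs(d-.012)<.003)]:
        m&=(abs(Y)<.13)
        for a,b in ((.05,.08),(.08,.105)):
            k=m&(h>a)&(h<b);print(c,nm,k.sum(),np.sort(Y[k])[[0,3,6,-7,-4,-1]].round(4) if k.sum()>20 else 0)
    k=(abs(h)<.004)&(d>-.03)&(d<-.005)&(abs(Y)<.15);print(c,"ledge",np.sort(Y[k])[[0,3,6,-7,-4,-1]].round(4))
E
```

```text
t 1.3 tcp [0.1944 0.5412 0.2503] rv [-0.      0.1715  0.9852  0.    ] F [-0.7 -0.3  0.2] gap 0.0854 grip 0.0 j [1.09 0.31 0.05 1.3  0.   1.43]
[-0.5839, -0.4091, -0.1994, 0.0, -0.0, 0.2326] mm 370.0
[-0.9967, -1.3871, -0.0995, 0.0, -0.0, 0.2326] mm 855.0
top board 355 [-0.0898 -0.0887 -0.0872  0.0867  0.0882  0.0899]
top board 327 [-0.0904 -0.0886 -0.0873  0.0863  0.0878  0.0896]
top back 1 0
top back 2 0
top ledge [-0.1001 -0.0995 -0.0991  0.098   0.0988  0.0992]
scene board 0 0
scene board 0 0
scene back 242 [-0.0876 -0.086  -0.0832  0.0869  0.0887  0.0905]
scene back 215 [-0.0879 -0.0853 -0.0814  0.086   0.0885  0.0904]
scene ledge [-0.0979 -0.0938 -0.0901  0.0996  0.1003  0.1009]
```

Request:
carry_out:
  increments:
    - [[-0.58,-0.41,-0.2,0,0,0.2326],[-0.58,-0.41,-0.2,0,0,0.2326],[-0.58,-0.41,-0.2,0,0,0.2326],[-0.58,-0.41,-0.2,0,0,0.2326],[-0.58,-0.41,-0.2,0,0,0.2326]]
  jaw: 0.4
  squeeze: 60

```text
clock: 1.92
tcp_pos: [0.3677, 0.2931, 0.3358]
orientation: [0.0, 0.6, 0.8, 0.0]
wrist_force: [1.3, 0.3, 0.1]
finger_gap: 0.051
grip_force: 0.0
```

```bash
python3 -c "
from h import *
show(([.429,-.28,.30],SR))"
```

```text
t 1.925 tcp [0.3677 0.2931 0.3358] rv [2.000e-04 6.005e-01 7.997e-01 5.000e-04] F [1.3 0.3 0.1] gap 0.051 grip 0.0 j [ 0.5   0.1  -0.02  1.45  0.    1.79]
[-1.135, -0.202, 0.0711, 0.0001, -0.0001, 0.0824] mm 578.0
```

Request:
carry_out:
  increments:
    - [[-0.6,-0.1,0,0,0,0.0824],[-0.6,-0.1,0,0,0,0.0824],[-0.6,-0.1,0,0,0,0.0824],[-0.6,-0.1,0,0,0,0.0824],[-0.6,-0.1,0,0,0,0.0824]]

```text
clock: 2.55
tcp_pos: [0.4042, -0.0092, 0.3353]
orientation: [0.0, 0.784, 0.621, 0.0]
wrist_force: [1.6, -0.3, 1.4]
finger_gap: 0.0514
grip_force: 0.0
```

```bash
python3 -c "
from h import *
show(([.429,-.28,.30],SR))"
```

```text
t 2.55 tcp [ 0.4042 -0.0092  0.3353] rv [4.000e-04 7.836e-01 6.213e-01 4.000e-04] F [ 1.6 -0.3  1.4] gap 0.0514 grip 0.0 j [-0.22 -0.03 -0.16  1.45  0.    1.58]
[-0.516, 0.1717, 0.0708, 0.0002, -0.0, 0.0008] mm 274.0
```

Request:
carry_out:
  increments:
    - [[-0.516,0.172,0.04,0,0,0],[-0.516,0.172,0.04,0,0,0],[-0.516,0.172,0.07,0,0,0],[-0.516,0.172,0.07,0,0,0],[-0.516,0.172,0.07,0,0,0]]

```text
clock: 3.18
tcp_pos: [0.429, -0.2809, 0.2988]
orientation: [-0.0, 0.784, 0.62, -0.0]
wrist_force: [-0.5, 0.6, 0.0]
finger_gap: 0.0514
grip_force: 0.0
```

```bash
cat > wr.py <<'E'
from h import *
from workcell import env
def wcloud(name=None):
    s=env.get_state();r=env.read_camera("wrist")
    T=np.asarray(r["T_tool_cam"]);R=q2R(s["orientation"])
    Rwc=R@T[:3,:3];twc=R@T[:3,3]+s["tcp_pos"]
    r=dict(r);r["R"]=Rwc.T;r["t"]=-Rwc.T@twc
    if name: cv2.imwrite("pics/"+name,r["frame"])
    return s,r,cloud(r)
E
python3 - <<'E'
from wr import *
np.set_printoptions(precision=4,suppress=True)
s,r,W=wcloud("w1.png")
x,y,z=np.moveaxis(W,-1,0)
m=(abs(x-.43)<.05)&(abs(y+.28)<.11)&(z>.15)&(z<.25)
p=W[m];print(len(p),np.percentile(p[:,2],[5,50,95]))
zt=np.percentile(p[:,2],90);q=p[p[:,2]>zt-.006];R=cv2.minAreaRect(q[:,:2].astype(np.float32)*1000);print(R)
c=q.mean(0);d=np.linalg.svd(q[:,:2]-c[:2])[2][0];print(c,d,np.arctan2(d[1],d[0]))
show(([.429,-.28,.163],SR))
E
```

```text
2787 [0.1829 0.1841 0.1852]
((427.7021179199219, -281.14837646484375), (159.81614685058594, 10.01455307006836), 76.57930755615234)
[ 0.4296 -0.2732  0.1841] [-0.2325 -0.9726] -1.8054528882622565
t 3.225 tcp [ 0.4293 -0.2822  0.2983] rv [-0.0002  0.7845  0.6201 -0.0006] F [ 1.2 -3.1  0.5] gap 0.0512 grip 0.0 j [-0.74  0.18 -0.01  1.38 -0.    1.07]
[0.0043, -0.0014, 0.2706, -0.0002, 0.0001, 0.0003] mm 135.0
```

Request:
carry_out:
  increments:
    - [[0.002,-0.003,0.1,0,0,0],[0.002,-0.003,0.18,0,0,0],[0.002,-0.003,0.24,0,0,0],[0.002,-0.003,0.271,0,0,0],[0.002,-0.003,0.271,0,0,0]]

```text
clock: 3.85
tcp_pos: [0.428, -0.2756, 0.1642]
orientation: [-0.001, 0.783, 0.622, -0.0]
wrist_force: [-0.2, 0.6, -0.6]
finger_gap: 0.0515
grip_force: 0.0
```

Request:
carry_out:
  increments:
    - [[0,0,0,0,0,0],[0,0,0,0,0,0],[0,0,0,0,0,0],[0,0,0,0,0,0],[0,0,0,0,0,0]]
  jaw: 1
  squeeze: 60

```text
clock: 4.47
tcp_pos: [0.4289, -0.2771, 0.1658]
orientation: [0.001, 0.783, 0.622, 0.0]
wrist_force: [-0.5, 0.3, 6.3]
finger_gap: 0.0092
grip_force: 60.2
```

```bash
python3 -c "
from h import *
show(([.428,-.2805,.163],SR))"
```

```text
t 4.475 tcp [ 0.4289 -0.2771  0.1658] rv [1.300e-03 7.833e-01 6.216e-01 3.000e-04] F [-0.5  0.3  6.3] gap 0.0092 grip 60.2 j [-0.73  0.23 -0.28  1.06  0.    1.07]
[-0.007, -0.0002, 0.0057, 0.0004, 0.0002, 0.001] mm 4.0
```

Request:
carry_out:
  increments:
    - [[0,0,-0.03,0,0,0],[0,0,-0.1,0,0,0],[0,0,-0.18,0,0,0],[0,0,-0.26,0,0,0],[0,0,-0.34,0,0,0]]

```text
clock: 5.1
tcp_pos: [0.4274, -0.2759, 0.3351]
orientation: [-0.001, 0.783, 0.622, -0.0]
wrist_force: [0.3, -1.4, -9.1]
finger_gap: 0.0093
grip_force: 59.5
```

```bash
python3 -c "
from h import *
show(([.45,-.10,.335],GR),(rest([-.013,.004,.22]),PR))"
```

```text
t 5.1 tcp [ 0.4274 -0.2759  0.3351] rv [-1.400e-03  7.834e-01  6.216e-01 -2.000e-04] F [ 0.3 -1.4 -9.1] gap 0.0093 grip 59.5 j [-0.73  0.18  0.07  1.47  0.    1.07]
[0.3529, -0.0359, 0.0008, -0.0004, -0.0003, -0.0316] mm 177.0
[0.7965, 0.081, 0.1532, 0.0472, -0.005, -0.0314] mm 408.0
```

Request:
carry_out:
  increments:
    - [[0.08,0,0,0,0,-0.006],[0.17,0,0,0,0,-0.012],[0.27,0,0,0,0,-0.02],[0.37,0,0,0,0,-0.026],[0.46,0,0,0,0,-0.0314]]

```text
clock: 5.72
tcp_pos: [0.4797, -0.0507, 0.334]
orientation: [-0.001, 0.718, 0.696, -0.001]
wrist_force: [1.4, 0.2, -6.8]
finger_gap: 0.0093
grip_force: 59.5
```

```bash
python3 -c "
from h import *
show((rest([-.013,.004,.25]),PR))"
```

```text
t 5.725 tcp [ 0.4797 -0.0507  0.334 ] rv [-1.200e-03  7.179e-01  6.962e-01 -5.000e-04] F [ 1.4  0.2 -6.8] gap 0.0093 grip 59.5 j [-0.27  0.12  0.01  1.46  0.    1.33]
[0.3117, 0.1635, 0.0924, 0.0474, -0.0001, -0.0] mm 182.0
```

Request:
carry_out:
  increments:
    - [[0.1,0.02,0,0.012,0,0],[0.2,0.05,0,0.03,0,0],[0.28,0.1,0.02,0.0474,0,0],[0.312,0.163,0.092,0.0474,0,0],[0.312,0.163,0.092,0.0474,0,0]]

```text
clock: 6.35
tcp_pos: [0.5679, 0.1022, 0.2824]
orientation: [-0.109, 0.709, 0.688, -0.106]
wrist_force: [-1.3, -0.7, -7.4]
finger_gap: 0.0091
grip_force: 61.1
```

```bash
cat > slab.py <<'E'
from h import *
from workcell import env
np.set_printoptions(precision=4,suppress=True)
def slab(c,name,lo,hi):
    r=env.read_camera(c);cv2.imwrite("pics/"+name,r["frame"]);W=cloud(r);F=r["frame"].astype(int)
    D=W-EO-.045*EZ;d=D@RX;h=D@RZ;Y=D@EY
    g=(F.max(-1)-F.min(-1)<35)&(F.max(-1)<140)
    m=g&(abs(d+.005)<.04)&(abs(Y)<.12)&(h>lo)&(h<hi)
    m=cv2.morphologyEx(m.astype(np.uint8),cv2.MORPH_OPEN,np.ones((2,2)))>0
    m&=np.isfinite(d)
    d,h,Y=d[m],h[m],Y[m]
    if len(d)<30: print(c,"few",len(d));return
    # fit plane d=a+b*Y+c*h
    A=np.c_[np.ones_like(Y),Y,h-.1];k=np.ones(len(d),bool)
    for _ in range(6):
        s=np.linalg.lstsq(A[k],d[k],rcond=None)[0];e=d-A@s;k=abs(e)<max(.002,1.5*np.std(e[k]))
    print(c,len(d),k.sum(),"d at h=.1",s[0],"yaw",s[1],"lean",s[2],"Y",np.percentile(Y,[0,1,99,100]),"h",np.percentile(h,[0,1,99,100]))
E
python3 - <<'E'
from slab import *
show((rest([-.013,.004,.25]),PR),(rest([-.013,.004,.16]),PR))
slab("top","t1.png",.1,.26);slab("scene","s1.png",.05,.26)
E
```

```text
t 6.35 tcp [0.5679 0.1022 0.2824] rv [-0.1092  0.7092  0.6884 -0.1062] F [-1.3 -0.7 -7.4] gap 0.0091 grip 61.1 j [0.03 0.58 0.49 1.78 0.02 1.63]
[0.0008, -0.0068, -0.009, -0.0009, 0.0001, 0.0001] mm 6.0
[0.0009, -0.0057, 0.171, -0.0009, 0.0001, 0.0001] mm 86.0
top 1577 1473 d at h=.1 -0.014635234816629867 yaw -0.000693547052218301 lean 0.0012281081776303626 Y [-0.0843 -0.0829  0.0525  0.0602] h [0.0561 0.0617 0.2525 0.2586]
scene 1299 1267 d at h=.1 -0.005229236346555844 yaw 0.0003829367054221835 lean 0.0012051156824006994 Y [-0.0795 -0.0765  0.0762  0.078 ] h [0.0017 0.1077 0.3227 0.3549]
```

Request:
carry_out:
  increments:
    - [[0,-0.005,0.05,-0.001,0,0],[0,-0.005,0.1,-0.001,0,0],[0,-0.005,0.14,-0.001,0,0],[0,-0.005,0.165,-0.001,0,0],[0,-0.005,0.175,-0.001,0,0]]

```text
clock: 7.08
tcp_pos: [0.5385, 0.1012, 0.2064]
orientation: [-0.104, 0.711, 0.688, -0.101]
wrist_force: [0.1, -0.2, -8.7]
finger_gap: 0.0091
grip_force: 61.1
```

```bash
python3 -c "
from slab import *
show((rest([-.005,.004,.1513]),PR))
slab('top','t2.png',.05,.2)"
```

```text
t 7.075 tcp [0.5385 0.1012 0.2064] rv [-0.104   0.711   0.6882 -0.1006] F [ 0.1 -0.2 -8.7] gap 0.0091 grip 61.1 j [0.03 0.51 0.2  1.55 0.02 1.63]
[0.0045, 0.0202, 0.026, 0.0015, -0.0001, -0.0003] mm 17.0
top 1170 1028 d at h=.1 -0.018956474166475674 yaw 0.003703099986357976 lean -0.01128472081048608 Y [-0.0854 -0.0845  0.0516  0.0591] h [0.0167 0.0427 0.2309 0.2656]
```

Request:
carry_out:
  increments:
    - [[0.004,0,0.012,0.001,0,0],[0.004,0,0.018,0.0015,0,0],[0.004,0,0.022,0.0015,0,0],[0.004,0,0.025,0.0015,0,0]]

```text
clock: 7.62
tcp_pos: [0.5357, 0.1035, 0.194]
orientation: [-0.107, 0.71, 0.688, -0.104]
wrist_force: [2.1, -2.2, -1.5]
finger_gap: 0.0094
grip_force: 62.3
```

```bash
python3 -c "
from slab import *
show((rest([-.005,.004,.1513]),PR))"
```

```text
t 7.625 tcp [0.5357 0.1035 0.194 ] rv [-0.1071  0.7102  0.6879 -0.1041] F [ 2.1 -2.2 -1.5] gap 0.0094 grip 62.3 j [0.03 0.52 0.18 1.53 0.02 1.63]
[0.0001, 0.0186, 0.0005, 0.0, 0.0, -0.0002] mm 9.0
```

Request:
carry_out:
  increments:
    - [[0,0.006,0,0,0,0],[0,0.012,0,0,0,0],[0,0.016,0,0,0,0],[0,0.018,0,0,0,0],[0,0.02,0,0,0,0]]

```text
clock: 8.25
tcp_pos: [0.5443, 0.1036, 0.1911]
orientation: [-0.108, 0.71, 0.688, -0.104]
wrist_force: [-3.7, 1.0, 2.3]
finger_gap: 0.0093
grip_force: 62.3
```

```bash
python3 -c "
from slab import *
show((rest([-.005,.004,.1513]),PR))
slab('top','t3.png',.02,.18);slab('scene','s3.png',.05,.18)"
```

```text
t 8.25 tcp [0.5443 0.1036 0.1911] rv [-0.1083  0.7102  0.6878 -0.1045] F [-3.7  1.   2.3] gap 0.0093 grip 62.3 j [0.03 0.54 0.2  1.53 0.02 1.63]
[-0.0007, 0.0006, 0.0, -0.0003, -0.0002, -0.0002] mm 0.0
top 1308 1165 d at h=.1 -0.010266201794347422 yaw -0.00037749691336748056 lean 0.005352366366726735 Y [-0.0825 -0.0817  0.0559  0.0639] h [0.0055 0.0145 0.1744 0.2383]
scene 586 459 d at h=.1 0.0010058218861476679 yaw -0.0006813633797703549 lean -0.007359854650176536 Y [-0.0769 -0.0745  0.0793  0.0802] h [-0.0485  0.1092  0.2626  0.2775]
```

Request:
carry_out:
  increments:
    - [[0,0,0,0,0,0],[0,0,0,0,0,0],[0,0,0,0,0,0],[0,0,0,0,0,0]]
  jaw: 0.5

```text
clock: 8.85
tcp_pos: [0.5451, 0.1034, 0.1907]
orientation: [-0.107, 0.71, 0.688, -0.104]
wrist_force: [-0.3, 1.0, 0.5]
finger_gap: 0.0433
grip_force: 0.0
```

Request:
carry_out:
  increments:
    - [[0,0,-0.04,0,0,0],[0,0,-0.1,0,0,0],[0,0,-0.17,0,0,0],[0,0,-0.24,0,0,0],[0,0,-0.28,0,0,0]]

```text
clock: 9.48
tcp_pos: [0.587, 0.102, 0.3261]
orientation: [-0.107, 0.71, 0.688, -0.103]
wrist_force: [-0.0, -0.2, 0.0]
finger_gap: 0.0427
grip_force: 0.0
```

```bash
python3 -c "
from slab import *
show((easel([-.062,.10,.24]),GR))
slab('top','t4.png',.02,.18);slab('scene','s4.png',.05,.18)
a=cv2.imread('pics/t4.png')[150:270,60:280];b=cv2.imread('pics/s4.png')[180:380,260:520]
cv2.imwrite('pics/c4.png',np.hstack([cv2.resize(a,(400,300)),cv2.resize(b,(390,300))]))"
```

```text
t 9.475 tcp [0.587  0.102  0.3261] rv [-0.1068  0.7104  0.688  -0.1034] F [-0.  -0.2  0. ] gap 0.0427 grip 0.0 j [0.03 0.64 0.69 1.93 0.02 1.63]
[0.1914, -0.2258, 0.2496, -0.0475, -0.0001, -0.0002] mm 194.0
top 1814 1653 d at h=.1 -0.01021172405695105 yaw 0.000806508053640582 lean 0.003944268960540026 Y [-0.0833 -0.0822  0.0689  0.076 ] h [0.0073 0.0143 0.1728 0.1745]
scene 588 448 d at h=.1 0.0010827570124502634 yaw -4.825649119232639e-05 lean -0.010462004220910516 Y [-0.0776 -0.076   0.0779  0.0788] h [-0.0474  0.1103  0.3774  0.381 ]
```

View pics/c4.png

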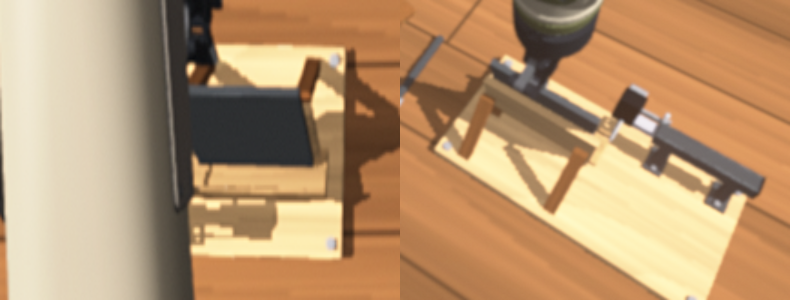

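The crop shows the slab standing alone on the ledge, flat against the board (left half (250,125), right half (545,95)), with the gauge still home at (640,110) on the right. Next is the gauge grip.

Request:
carry_out:
  increments:
    - [[0.06,-0.1,0,-0.01,0,0],[0.12,-0.2,0,-0.03,0,0],[0.19,-0.226,0.07,-0.0475,0,0],[0.1914,-0.226,0.16,-0.0475,0,0],[0.1914,-0.226,0.22,-0.0475,0,0]]
  jaw: 0.35
  squeeze: 30

```text
clock: 10.2
tcp_pos: [0.446, 0.2026, 0.2506]
orientation: [-0.001, 0.718, 0.696, -0.001]
wrist_force: [-0.4, 0.3, 0.7]
finger_gap: 0.0554
grip_force: 0.0
```

```bash
python3 - <<'E'
from wr import *
np.set_printoptions(precision=4,suppress=True)
s,r,W=wcloud("w5.png")
D=W-EO;X=D@EX;Y=D@EY;Z=W[...,2]
m=(Z>.132)&(Z<.155)&(abs(Y-.1)<.05)&(abs(X+.06)<.045)
if m.sum()>20: print("grip top",m.sum(),np.median(Z[m]),"X",np.percentile(X[m],[0,2,98,100]),"Y",np.percentile(Y[m],[0,2,98,100]), cv2.minAreaRect(W[m][:,:2].astype(np.float32)*1000))
show((easel([-.062,.10,.20]),GR),(easel([-.062,.10,.123]),GR))
E
```

```text
grip top 2074 0.14059420295808717 X [-0.0841 -0.083  -0.0489 -0.048 ] Y [0.0846 0.0858 0.1178 0.1182] ((441.56207275390625, 203.88583374023438), (33.65386199951172, 36.029869079589844), 88.24011993408203)
t 10.25 tcp [0.4435 0.2018 0.247 ] rv [-0.003   0.7177  0.6963 -0.0044] F [-4.2 -1.2 -3.4] gap 0.0552 grip 0.0 j [ 0.26  0.15 -0.17  1.26  0.    1.86]
[0.0013, 0.005, 0.0939, -0.0017, 0.0004, 0.0] mm 47.0
[0.0017, 0.0067, 0.2479, -0.0017, 0.0004, 0.0] mm 124.0
```

View pics/w5.png

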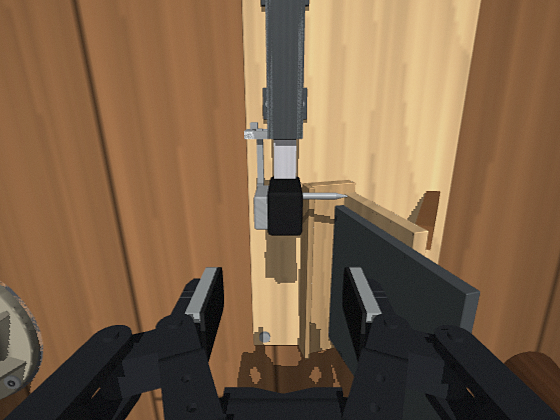

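The wrist view shows the black block at (285,207) with the steel button plate to its left at (262,205), the pointer to (345,195), and the bar and sleeve above at (285,150). The fingers at (205,290) and (365,290) straddle it.

Request:
carry_out:
  increments:
    - [[0.003,0.005,0.06,-0.0017,0.0004,0],[0.003,0.005,0.13,-0.0017,0.0004,0],[0.003,0.005,0.19,-0.0017,0.0004,0],[0.003,0.005,0.235,-0.0017,0.0004,0],[0.003,0.005,0.248,-0.0017,0.0004,0]]

```text
clock: 10.88
tcp_pos: [0.4499, 0.2032, 0.1272]
orientation: [0.001, 0.718, 0.696, 0.002]
wrist_force: [-0.6, 0.0, -0.2]
finger_gap: 0.0554
grip_force: 0.0
```

Request:
carry_out:
  increments:
    - [[0,0,0,0,0,0]]

```text
clock: 11.0
tcp_pos: [0.4511, 0.2036, 0.1288]
orientation: [0.002, 0.718, 0.696, 0.004]
wrist_force: [0.0, -0.2, -0.0]
finger_gap: 0.0555
grip_force: 0.0
```

```bash
python3 -c "
from h import *
s=show((easel([-.063,.101,.123]),GR))
d=s['tcp_pos']-EO;print(d@EX,d@EY)"
```

```text
t 11.0 tcp [0.4511 0.2036 0.1288] rv [0.0019 0.7184 0.6956 0.0036] F [ 0.  -0.2 -0. ] gap 0.0555 grip 0.0 j [ 0.26  0.23 -0.38  0.96  0.    1.86]
[-0.0009, -0.0131, 0.0115, 0.0012, -0.0004, -0.0003] mm 9.0
-0.05649451485535852 0.1014049150752921
```

Request:
carry_out:
  increments:
    - [[-0.001,-0.013,0.008,0.0005,0,0],[-0.001,-0.013,0.008,0.0005,0,0],[-0.001,-0.013,0.008,0.0005,0,0]]

```text
clock: 11.38
tcp_pos: [0.4449, 0.2035, 0.1253]
orientation: [0.001, 0.718, 0.696, 0.003]
wrist_force: [-0.2, 0.3, 0.1]
finger_gap: 0.0557
grip_force: 0.0
```

```bash
python3 -c "
from h import *
s=show((easel([-.063,.101,.123]),GR))
d=s['tcp_pos']-EO;print(d@EX,d@EY)"
```

```text
t 11.375 tcp [0.4449 0.2035 0.1253] rv [0.0012 0.7183 0.6958 0.0031] F [-0.2  0.3  0.1] gap 0.0557 grip 0.0 j [ 0.26  0.22 -0.4   0.95  0.    1.87]
[-0.0003, -0.0006, 0.0045, 0.001, -0.0005, -0.0002] mm 2.0
-0.06269972238417867 0.10116680521871685
```

Close on the grip.

Request:
carry_out:
  increments:
    - [[0,0,0,0,0,0],[0,0,0,0,0,0],[0,0,0,0,0,0],[0,0,0,0,0,0],[0,0,0,0,0,0]]
  jaw: 1
  squeeze: 40

```text
clock: 12.0
tcp_pos: [0.4453, 0.2035, 0.1253]
orientation: [0.001, 0.718, 0.696, 0.003]
wrist_force: [1.8, -1.1, 6.0]
finger_gap: 0.0288
grip_force: 44.8
```

```bash
python3 - <<'E'
from wr import *
s=show()
d=s['tcp_pos']-EO;print(d@EX,d@EY,s['tcp_pos'])
s,r,W=wcloud("w6.png")
D=W-EO;X=D@EX;Y=D@EY;Z=W[...,2]
print("slab pointer etc; grip Y",[np.round(np.percentile(Y[m],[1,99]),4) for m in [(abs(X+.058)<.006)&(Z>.135)&(Z<.147)&(abs(Y-.1)<.05)] if m.sum()>9])
np.save("home.npy",s['tcp_pos'])
E
```

```text
t 12.0 tcp [0.4453 0.2035 0.1253] rv [0.0012 0.7184 0.6957 0.0032] F [ 1.8 -1.1  6. ] gap 0.0288 grip 44.8 j [ 0.26  0.22 -0.4   0.95  0.    1.87]
-0.062304180670100795 0.10110574754080118 [0.44530804 0.20345871 0.12526133]
slab pointer etc; grip Y [array([0.0855, 0.1184])]
```

Request:
carry_out:
  increments:
    - [[-0.03,0,0,0,0,0],[-0.075,0,0,0,0,0],[-0.12,0,0,0,0,0],[-0.165,0,0,0,0,0],[-0.19,0,0,0,0,0]]

```text
clock: 12.68
tcp_pos: [0.4425, 0.1091, 0.1252]
orientation: [0.0, 0.718, 0.696, 0.005]
wrist_force: [3.1, 6.1, 5.8]
finger_gap: 0.0288
grip_force: 45.4
```

```bash
python3 - <<'E'
from wr import *
s=show()
d=s['tcp_pos']-np.load("home.npy");print("moved",d@EX,d@EY,d[2])
s,r,W=wcloud("w7.png")
D=W-EO;X=D@EX;Y=D@EY;Z=W[...,2]
for m in [(abs(X+.058)<.006)&(Z>.135)&(Z<.147)&(abs(Y)<.06)]: print(m.sum(),np.round(np.percentile(Y[m],[1,99]),4) if m.any() else 0)
cv2.imwrite("pics/w7c.png",cv2.resize(r["frame"][20:260,160:420],(780,720))[:600])
E
```

```text
t 12.675 tcp [0.4425 0.1091 0.1252] rv [3.000e-04 7.181e-01 6.959e-01 4.600e-03] F [3.1 6.1 5.8] gap 0.0288 grip 45.4 j [ 0.06  0.16 -0.47  0.93  0.01  1.66]
moved 7.657933191875833e-05 -0.09438726445914032 -1.382395637017364e-05
2613 [-0.0091  0.024 ]
```

View pics/w7c.png

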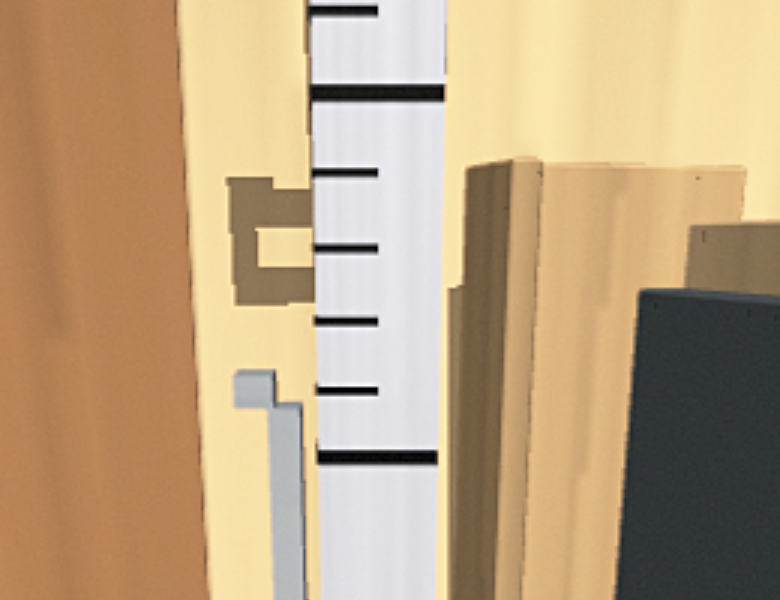

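The wrist crop shows the bar's lines: the zero long line at (378,457), the 50 line at (378,93) and 10 mm ticks between. The slab stands undisturbed on the right. The grip has moved 94.4 mm, so about 5.6 mm remain.

Request:
carry_out:
  increments:
    - [[-0.006,0,0,0,0,0],[-0.0112,0,0,0,0,0],[-0.0112,0,0,0,0,0],[-0.0112,0,0,0,0,0]]

```text
clock: 13.22
tcp_pos: [0.4423, 0.1041, 0.1252]
orientation: [0.0, 0.718, 0.696, 0.004]
wrist_force: [2.6, 4.5, 6.3]
finger_gap: 0.0282
grip_force: 45.3
```

```bash
python3 - <<'E'
from wr import *
s=show()
d=s['tcp_pos']-np.load("home.npy");print("moved",d@EX,d@EY,d[2])
s,r,W=wcloud("w8.png")
D=W-EO;X=D@EX;Y=D@EY;Z=W[...,2]
m=(abs(X+.058)<.006)&(Z>.135)&(Z<.147)&(abs(Y)<.06);print(np.round(np.percentile(Y[m],[1,99]),4))
g=r["frame"].mean(-1)
# bar column right half
cols=[u for u in range(240,340)]
b=(abs(X+.064)<.003)&(Z>.08)&(Z<.12)
for v in range(0,230):
    k=b[v]
    if k.sum()>2: 
        val=g[v][k].mean()
        if val<120 or v<12: print(v,int(val),np.round(np.median(Y[v][k]),4),np.round(np.median(Z[v][k]),4))
cv2.imwrite("pics/w8c.png",cv2.resize(r["frame"][0:220,180:400],(600,600)))
E
```

```text
t 13.225 tcp [0.4423 0.1041 0.1252] rv [5.000e-04 7.180e-01 6.961e-01 4.400e-03] F [2.6 4.5 6.3] gap 0.0282 grip 45.3 j [ 0.05  0.16 -0.48  0.93  0.01  1.65]
moved 4.762198299748926e-05 -0.09943218175894838 -3.506898871155628e-05
[-0.0142  0.019 ]
0 231 0.1195 0.0972
1 230 0.1193 0.0967
2 230 0.119 0.0967
3 231 0.1185 0.0974
4 230 0.1182 0.0969
5 230 0.1179 0.0971
6 230 0.1177 0.0964
7 230 0.1173 0.0968
8 230 0.1168 0.0972
9 230 0.1165 0.097
10 231 0.1161 0.0972
11 231 0.1158 0.0972
22 3 0.1119 0.0975
23 14 0.1115 0.0975
24 60 0.1112 0.0973
48 59 0.1026 0.0975
49 15 0.1022 0.0977
50 27 0.1019 0.0972
51 27 0.1014 0.0975
52 14 0.1011 0.0974
53 63 0.1007 0.0975
76 13 0.092 0.0974
77 4 0.0916 0.0976
78 60 0.0913 0.0973
101 119 0.0822 0.0972
102 0 0.0818 0.0978
103 34 0.0814 0.0974
126 0 0.0719 0.0975
127 11 0.0715 0.0971
128 108 0.0711 0.0976
149 0 0.062 0.0972
150 0 0.0615 0.0972
151 83 0.0612 0.0976
170 49 0.0526 0.0973
171 3 0.0521 0.0972
172 15 0.0518 0.0978
173 4 0.0513 0.0975
174 61 0.0508 0.0973
```

View pics/w8c.png

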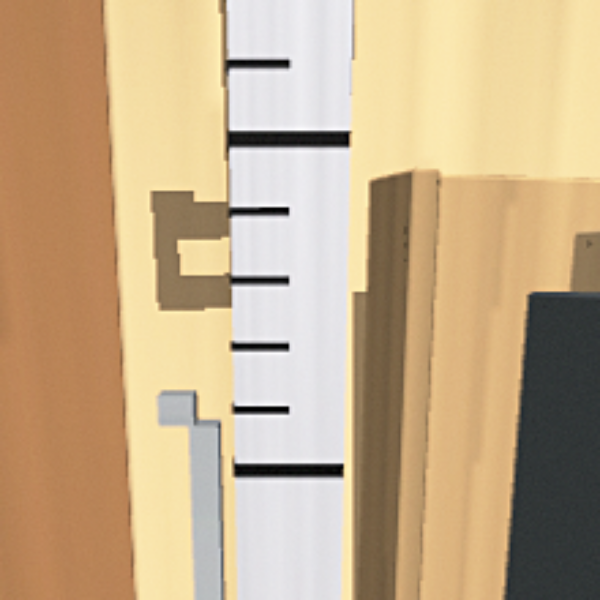

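The crop shows the zero line at (288,470) and the 50 line at (290,138). By depth they sit at easel y 51.7 and 101.7 mm, so the 100 line is within about 0.5 mm of the mouth. I'll add a 0.5 mm trim and make a final check.

Request:
carry_out:
  increments:
    - [[-0.001,0,0,0,0,0],[-0.001,0,0,0,0,0],[-0.001,0,0,0,0,0],[-0.001,0,0,0,0,0]]

```text
clock: 13.78
tcp_pos: [0.4423, 0.1037, 0.1252]
orientation: [0.0, 0.718, 0.696, 0.004]
wrist_force: [1.6, 6.0, 6.7]
finger_gap: 0.0288
grip_force: 45.3
```

```bash
python3 - <<'E'
from wr import *
from slab import slab
s=show()
d=s['tcp_pos']-np.load("home.npy");print("moved",d@EX,d@EY,d[2])
s,r,W=wcloud("w9.png")
D=W-EO;X=D@EX;Y=D@EY;Z=W[...,2]
m=(abs(X+.058)<.006)&(Z>.135)&(Z<.147)&(abs(Y)<.06);print(np.round(np.percentile(Y[m],[1,99]),4))
slab("scene","s9.png",.05,.18);slab("top","t9.png",.02,.18)
f=cv2.imread("pics/s9.png")[180:360,260:520];cv2.imwrite("pics/s9c.png",cv2.resize(f,(780,540),interpolation=cv2.INTER_CUBIC))
E
```

```text
t 13.775 tcp [0.4423 0.1037 0.1252] rv [0.0005 0.7179 0.6961 0.0044] F [1.6 6.  6.7] gap 0.0288 grip 45.3 j [ 0.05  0.16 -0.48  0.93  0.01  1.65]
moved 7.891920161488429e-05 -0.09982456937116443 -1.9795312522025155e-05
[-0.0146  0.0185]
scene 893 655 d at h=.1 0.0010131400053235626 yaw 0.00045879738514345743 lean -0.00860907829590633 Y [-0.078  -0.0764  0.0771  0.0788] h [-0.0521  0.1092  0.1715  0.1736]
top 1612 1417 d at h=.1 -0.010179771061602654 yaw 0.0013500925907615154 lean 0.0039467822261005 Y [-0.0833 -0.0822  0.0705  0.0755] h [0.0095 0.0152 0.3532 0.4913]
```

View pics/s9c.png

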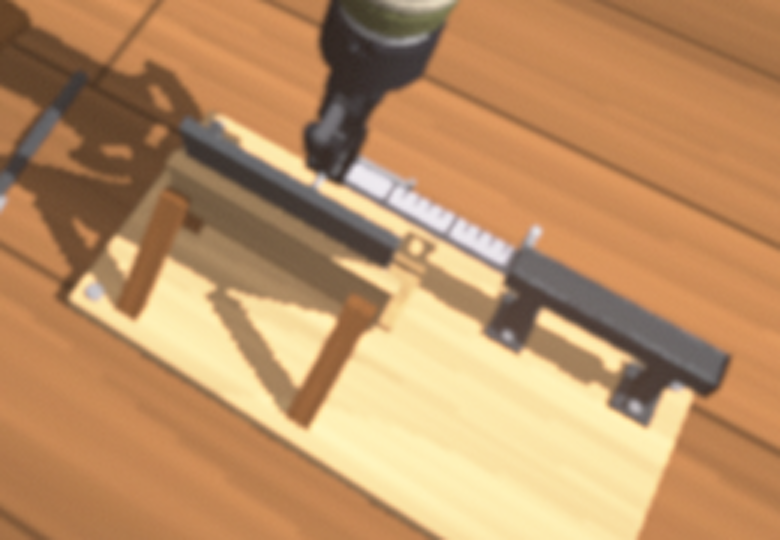

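The view shows the bar drawn out: zero line at (393,195), 50 line at (455,220), then four ticks up to the sleeve's mouth at (512,262), which is 100 mm. The slab is seated at (290,195).

```bash
python3 -c "
from workcell import env
print(env.hand_in())"
```

```text
the job is handed in; nothing more can be done
None
```

The job is handed in: the largest slate slab leans on the easel, flat against the board and centred to within about 2 mm. The arm is still holding the gauge at the 100 mm line (99.8 mm by tool travel), at 13.8 s on the clock; no verdict was returned.

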